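Build a V-rest beside the vice

ROBOT

A 6-joint arm with a two-finger parallel gripper is mounted at the origin on the work surface; the furniture and walls round the work are solid. World frame = base frame: x ahead of the robot, y to its left, z up, the work surface at z = 0. Lengths are in mm, angles in rad, forces in N, time in s.
With the tool pointing down it reaches from about 400 to 925 mm from the base axis. Payload 12.5 kg.
Tool frame: the origin (TCP) lies midway between the tips of the shut fingers; the grasp point (between the pads) lies 19 mm behind it; z points along the fingers, y is the line along which they close (so a half turn about z gives the same grasp; the last joint's range is limited). The gripper opens to 95 mm and grips with 3 to 60 N. Pads are 20 mm wide; open, the fingers measure 119 mm over their backs; the gripper's body (75 mm by 180 mm) begins 59 mm behind the grasp point.
Start: joints at [1.158, 0.491, 1.559, -0, 1.092, -0.106], TCP at [188.739, 595.839, 214.661] pointing down, gripper open.
Joint ranges: [-3.1, 3.1], [-0.84, 2.19], [0.05, 2.79], [-1.13, 4.28], [0.06, 2.93], [-2.69, 2.69]. Speed limits (rad/s): [2.22, 2.22, 2.79, 3.14, 3.14, 3.14].

INTERFACE

Orientations are given as [roll, pitch, yaw] about the fixed x, y, z axes, in that order (R = Rz(yaw) Ry(pitch) Rx(roll)).
In Python, from cell import env gives the robot as it stands.
- The arm moves only by the tool arm_command, never from a script. Its argument "targets" is a list of rows, each a list of 5 numbers: the shift along the tool's x, y, z in mm, then the turn about the tool's z in degrees, then the opening, from 0 (shut) to 1 (fully open). In form: [[tx, ty, tz, roll, fingers], ...]. A call has 1 to 5 rows; each row is the pose to reach, as a shift and turn from the pose commanded when the call began, along the tool's axes at that moment; what a row does not reach only later rows make up. A row lasts 1/10 s, in which the tool goes at most 50 mm and 8.59 degrees, less where a joint would pass 70% of its speed; a pose out of reach is approached as far as the arm can. A call with a gripper value outside its range is refused whole. The fingers move at their own pace and stop on an object; the grip force is fixed at half the most. Time passes only in rows, so rows that repeat a pose let the fingers close. It gives the time, the measured TCP pose, the force, the opening and the grip force at its end, in the units of the state.
- env.state(): the state, without advancing time (a new reading comes with each control period).
- env.read_camera(name): name is "scene" or "side" or "wrist"; returns a dict with "frame" (420x560x3 uint8, red, green, blue), "vertical_fov" (degrees; the focal length in pixels is half the picture's height over the tangent of half this angle, whatever the lens; pixels are square), "cx", "cy" (the principal point, pixels), "world_from_camera" (4x4, takes a point from camera to world coordinates); the wrist camera has in their place "hand_eye" (4x4, takes a point from camera to tool coordinates, whose origin is the TCP and whose axes are the flange's). Camera axes: x right, y down, z forward; pixel columns grow to the right and rows downward; lengths in mm; the calibration is good to about 2 mm. The wrist camera is an equidistant fisheye: a pixel r from the principal point sees the ray r / f radians off the axis. A picture is of the moment at which its call begins: read the wrist's pose just before it. There is no depth.
- env.job_done(): hands the job in; it is judged then, once.
The state is a dict: "t": time; "joints": joint angles; "qvel": joint speeds; "tau": joint torques, N m; "eef_pos": TCP position; "tcp_rot": TCP orientation; "ft_force": force on the tool from outside, world axes, zero at the start; "moment": the same for the moment, N m; "opening": opening from 0.0 (shut) to 1.0 (fully open); "grip_force": force on a finger pad.
Only numpy, scipy, OpenCV 4.12 (cv2) and the standard library are available. Lean on these libraries where they do the work, as an engineer would, in place of code of your own. Each camera call takes 0.05 s, during which the arm holds its last target. There are 200 camera calls.

TASK

Build a V-rest on the flange that is fixed to the bench to carry the free end of a long bar: set the thin-walled collar flat in the middle of the flange, stand the pipe stub upright inside the collar, lay the plain machined block centrally across the top of the pipe with its 36 mm side upright, and put the V-block centrally on the block with its groove upward. Leave the standing round bar, the loose dark nut and the loose bolt where they are, and let go of everything so that the rest stands on its own.

Things in the scene. Friction and masses are not known exactly. Their poses are not given: they have to be found in the camera images.
- flange: steel pipe flange, a flat ring with four bolt holes, 92 mm across and 12 mm thick, lying flat and held fast to the bench; the base of the rest. Origin: centre of its underside, z up; its top face is 12 mm above the origin
- collar: plain steel collar, an open thin-walled ring lying flat: outside diameter 64 mm, bore 56 mm, 18 mm high, about 0.18 kg, loose. Origin: centre of its underside, z up
- pipe: pipe stub standing on end: outside diameter 48 mm, bore about 40 mm, 55 mm high, about 0.28 kg, loose. Origin: centre of its lower end, z up along the pipe
- block: plain ground steel block with one threaded hole in its top: 35 mm (its x) by 50 mm (its y) by 36 mm high (its z), about 0.5 kg, loose. Origin: centre of its underside, z up
- vee: hardened V-block with one large V groove in its top: 60 mm long (its x, along the groove) by 44 mm wide (its y, across the groove) by 36 mm high, about 0.62 kg, loose; take it across its 44 mm width. Origin: centre of its underside, z up (the groove opens along +z)
- bar: solid round bar offcut standing on end, 28 mm diameter, 78 mm high, loose; not part of the job, leave it alone. Origin: centre of its lower end
- nut: dark hex nut lying flat, 27 by 31 by 14 mm, loose, at the edge of the work; leave it alone. Origin: centre of its underside
- bolt: hex bolt lying on its side, 22 by 59 by 25 mm (59 mm along its y), loose, at the edge of the work; leave it alone. Origin: on the bench under its middle
Things that resemble listed ones, but are neither listed nor needed, are in the scene too. What is shaped like the block but turquoise is not meant.

How it is judged (in metres and radians):
At the end, for the whole second after the job is handed in: The collar lies flat on the flange, centred within 10 mm; the pipe stands upright on the flange inside the collar; the block lies flat on the pipe, centred within 10 mm; the V-block sits flat on the block, groove up, centred within 10 mm; all at rest and released (horizontal distance between collar and flange below 0.01 m and height (world z) of collar between 0.009 and 0.015 m and angle between each of collar, pipe, block, vee's own z axis and vertical below 0.08 rad and horizontal distance between pipe and collar below 0.007 m and height (world z) of pipe between 0.009 and 0.015 m and horizontal distance between block and pipe below 0.01 m and height (world z) of block between 0.063 and 0.071 m and horizontal distance between vee and block below 0.01 m and height (world z) of vee between 0.098 and 0.108 m and linear speed of each of collar, pipe, block, vee below 0.02 m/s); the robot touches nothing.
It fails at once if the round bar is moved by more than 15 mm (distance of bar from where it was at the start of the episode above 0.015 m).
It fails at once if the round bar is knocked over (angle between bar's own z axis and vertical above 0.3 rad).
It fails at once if the loose nut is moved by more than 15 mm (distance of nut from where it was at the start of the episode above 0.015 m).
It fails at once if the loose bolt is moved by more than 15 mm (distance of bolt from where it was at the start of the episode above 0.015 m).
It also fails if it takes over 125 s, if anything falls off the work surface, if the arm or the gripper's body presses on something with over 40 N, if the wrist force passes 120 N, or if a joint passes its speed limit or range.

## Working session

There is one attempt and no reset: what is moved stays moved. The work goes in short steps, Python scripts to look and compute and a tool call to move; the robot and the scene stay as the last step left them, time stands still between calls to the robot, and variables do not carry over. Pictures are saved under pics/ and viewed, at most 14 in all, crops included, and the job is handed in when it is done.

Besides the shell and the picture viewer there is one more tool, called after "Request:" by a JSON object that holds its "method" and its "body", one argument or row to a line. arm_command: Moves the arm, as the interface text tells. Its arguments: {"type":"object","properties":{"targets":{"type":"array","items":{"type":"array","items":{"type":"number"}}}},"required":["targets"]}

```bash
ls; mkdir -p pics; cat > h.py <<'E'
import numpy as np, cv2
from cell import env
def snap(name,fn):
    st=env.state(); c=env.read_camera(name); f=c["frame"]
    cv2.imwrite(f"pics/{fn}.png",f[:,:,::-1])
    d={k:(np.array(v).tolist()) for k,v in c.items() if k!="frame"}
    d["pos"]=list(map(float,st["eef_pos"])); d["rot"]=np.array(st["tcp_rot"]).tolist()
    import json; json.dump(d,open(f"pics/{fn}.json","w"))
    return c,st
E
python3 - <<'E'
from h import *
for n in("scene","side","wrist"):
    c,st=snap(n,n+"0"); print({k:np.round(v,3).tolist() for k,v in c.items() if k!="frame"})
print(st)
E
```

```text
pics
{'vertical_fov': 47.712, 'cx': 278.754, 'cy': 204.296, 'world_from_camera': [[0.08, 0.788, -0.61, 1409.02], [0.997, -0.059, 0.054, -157.155], [0.006, -0.612, -0.791, 1103.192], [0.0, 0.0, 0.0, 1.0]]}
{'vertical_fov': 42.383, 'cx': 278.891, 'cy': 206.521, 'world_from_camera': [[-0.981, -0.119, 0.151, 378.914], [-0.192, 0.615, -0.764, 852.331], [-0.002, -0.779, -0.627, 798.506], [0.0, 0.0, 0.0, 1.0]]}
{'vertical_fov': 65.706, 'cx': 280.114, 'cy': 208.781, 'hand_eye': [[0.0, -0.957, -0.289, 83.637], [1.0, 0.0, 0.001, 0.098], [-0.001, -0.289, 0.957, -171.08], [0.0, 0.0, 0.0, 1.0]]}
{'t': 0.1, 'joints': array([ 1.15835597e+00,  4.91479351e-01,  1.55940020e+00, -4.57281965e-05,
        1.09173674e+00, -1.05588940e-01]), 'qvel': array([ 0.00042103, -0.00156998, -0.00080007,  0.00076368, -0.00066939,
       -0.00029539]), 'tau': array([ 1.96994348e-03, -6.13629270e+01, -2.58608419e+01,  6.93872804e-02,
        4.70431626e-02, -8.06372782e-05]), 'eef_pos': array([188.67542921, 595.59766751, 214.12854966]), 'tcp_rot': array([-3.14057044e+00, -6.75512711e-05,  2.83476231e+00]), 'ft_force': array([-0.00940944,  0.02798451,  0.78273959]), 'moment': array([-0.0194005 , -0.00245273,  0.03823081]), 'grip_force': 0.0, 'opening': 1.001108026852162}
```

View pics/scene0.png

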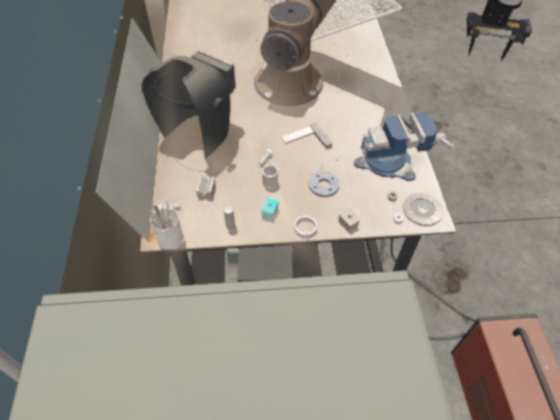

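View pics/side0.png

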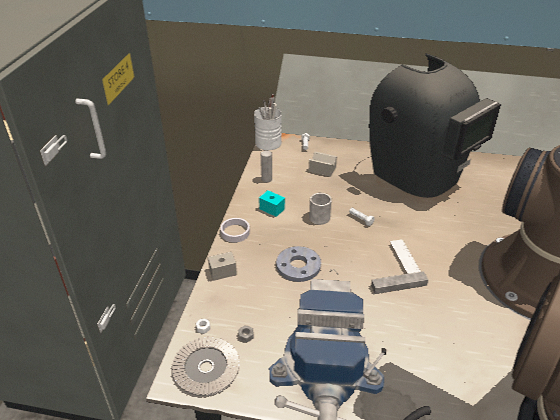

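Scene picture: flange (324,183), collar (306,226), pipe (271,177), grey block with a hole (348,219), turquoise look-alike (270,208), bar (229,218), vee (206,187), bolt (265,157), dark nut (392,196). Two blocks are candidates, and the grey one is the plain steel one. I'll enlarge to confirm.

```bash
python3 - <<'E'
import cv2
a=cv2.imread("pics/side0.png")[125:345,195:385]; b=cv2.imread("pics/scene0.png")[140:250,185:420]
cv2.imwrite("pics/c1.png",cv2.resize(a,None,fx=2.7,fy=2.7,interpolation=cv2.INTER_CUBIC))
cv2.imwrite("pics/c2.png",cv2.resize(b,None,fx=3.4,fy=3.4,interpolation=cv2.INTER_CUBIC))
E
```

```text
(no output)
```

View pics/c1.png

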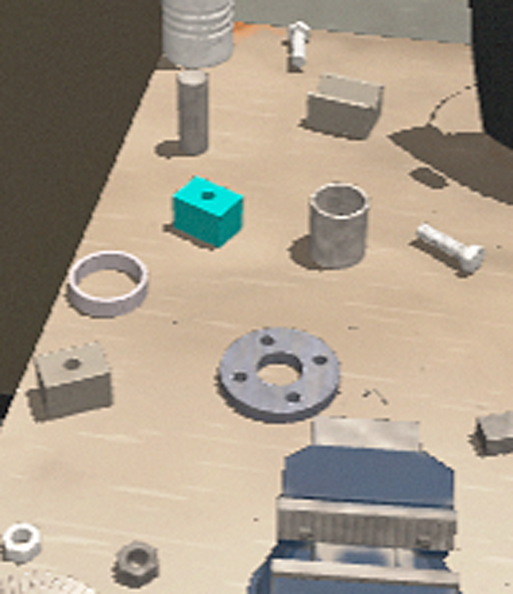

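View pics/c2.png

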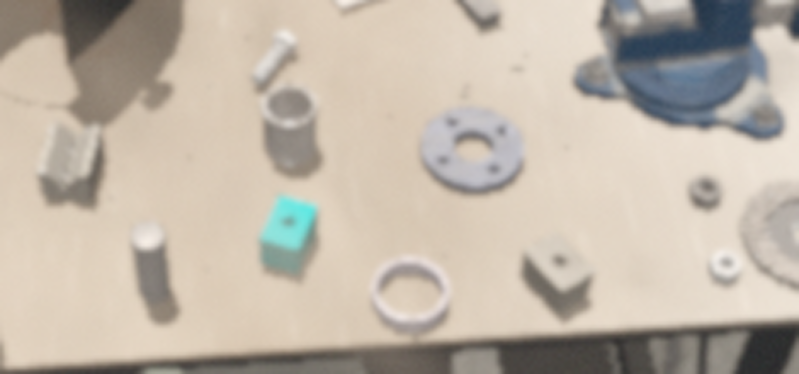

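Side and scene crops: the grey block has its hole at c1 (72,364) and c2 (561,260), and the turquoise one is at c1 (208,195). The vee, groove up, is at c1 (345,100) and c2 (70,155). The collar is at c1 (109,275), the pipe mouth at c1 (339,199) and the flange at c1 (279,368).

```bash
cat >> h.py <<'E'
import json
from scipy.spatial.transform import Rotation as R
def load(fn): return json.load(open(f"pics/{fn}.json"))
def ray(d,u,v):
    f=210/np.tan(np.radians(d["vertical_fov"])/2); x,y=u-d["cx"],v-d["cy"]
    if "hand_eye" in d:
        r=np.hypot(x,y); th=r/f; k=np.sin(th)/max(r,1e-9); p=np.array([x*k,y*k,np.cos(th)])
        T=np.eye(4); T[:3,:3]=R.from_euler("xyz",d["rot"]).as_matrix(); T[:3,3]=d["pos"]
        T=T@np.array(d["hand_eye"])
    else: p=np.array([x/f,y/f,1.]); T=np.array(d["world_from_camera"])
    return T[:3,3],T[:3,:3]@p
def at(d,u,v,z):
    o,r=ray(d,u,v); return o+r*(z-o[2])/r[2]
def proj(d,P):  # numeric: world point -> wrist pixel
    f=210/np.tan(np.radians(d["vertical_fov"])/2)
    if "hand_eye" in d:
        T=np.eye(4); T[:3,:3]=R.from_euler("xyz",d["rot"]).as_matrix(); T[:3,3]=d["pos"]; T=T@np.array(d["hand_eye"])
    else: T=np.array(d["world_from_camera"])
    q=T[:3,:3].T@(np.asarray(P)-T[:3,3])
    if "hand_eye" in d:
        s=np.hypot(q[0],q[1]); k=f*np.arctan2(s,q[2])/max(s,1e-9); return d["cx"]+q[0]*k,d["cy"]+q[1]*k
    return d["cx"]+f*q[0]/q[2],d["cy"]+f*q[1]/q[2]
E
python3 - <<'E'
from h import *
s,c=load("side0"),load("scene0")
S=lambda u,v,z:at(s,u/2.7+194.7,v/2.7+124.7,z)
C=lambda u,v,z:at(c,u/3.4+184.7,v/3.4+139.7,z)
for n,z,a,b in[("collar",18,(109,275),(411,287)),("pipe",55,(339,199),(290,106)),("block",36,(72,366),(561,262)),("turq",36,(208,195),(290,220)),
 ("flange",12,(279,369),(472,147)),("bar",78,(192,78),(148,236)),("vee",36,(346,97),(70,155)),("bolt",12,(450,247),(273,60)),("nut",14,(138,555),(706,188))]:
    print(n,S(*a,z).round(0)[:2],C(*b,z).round(0)[:2])
print("block",[S(*p,36).round(0)[:2].tolist() for p in[(35,368),(102,343),(110,374),(43,390)]])
print("vee",[S(*p,36).round(0)[:2].tolist() for p in[(320,75),(383,85),(371,113),(310,96)]])
print("vice",S(330,430,60).round(0))
E
```

```text
collar [648. -12.] [648. -14.]
pipe [ 473. -100.] [ 474. -102.]
block [643. 113.] [644. 109.]
turq [ 585. -109.] [ 584. -109.]
flange [495.  63.] [496.  58.]
bar [ 623. -220.] [ 624. -225.]
vee [ 490. -278.] [ 500. -294.]
bolt [ 378. -108.] [ 378. -111.]
nut [558. 256.] [559. 254.]
block [[669.0, 120.0], [627.0, 85.0], [613.0, 116.0], [656.0, 141.0]]
vee [[519.0, -311.0], [458.0, -305.0], [464.0, -257.0], [523.0, -274.0]]
vice [444. 162.  60.]
```

```bash
cat >> h.py <<'E'
def plan(x,y,z,yawdeg=None):
    st=env.state(); M=R.from_euler("xyz",st["tcp_rot"]).as_matrix(); y0=np.degrees(st["tcp_rot"][2])
    d=M.T@(np.array([x,y,z])-st["eef_pos"])
    r=0 if yawdeg is None else -((yawdeg-y0+180)%360-180)
    print("now",st["eef_pos"].round(1),"yaw",round(y0,1),"shift",d.round(1),"turn",round(r,1),"F",st["ft_force"].round(1),"op",round(st["opening"]*95,1))
E
python3 -c "
from h import *
plan(648,-13,150,116);plan(560,160,280,116)"
```

```text
now [188.6 595.7 214.2] yaw 162.4 shift [-621.7 -441.5   64.5] turn 46.4 F [-0.7 -0.  -0.1] op 95.0
now [188.6 595.7 214.2] yaw 162.4 shift [-485.6 -303.2  -65.6] turn 46.4 F [-0.7 -0.  -0.1] op 95.0
```

Request:
{"method": "arm_command", "body": {
  "targets": [
    [-40,-25,-6,0,1],
    [-80,-50,-12,0,1],
    [-120,-75,-18,0,1],
    [-160,-100,-24,0,1],
    [-200,-125,-30,0,1]
  ]
}}

```text
t: 0.65
eef_pos: [342.5, 414.7, 244.8]
tcp_rot: [-3.142, -0.0, 2.835]
ft_force: [1.0, 0.8, 0.7]
opening: 1.001
grip_force: 0.0
```

Request:
{"method": "arm_command", "body": {
  "targets": [
    [-40,-25,-6,0,1],
    [-80,-50,-12,0,1],
    [-120,-75,-18,0,1],
    [-160,-100,-24,0,1],
    [-200,-125,-30,0,1]
  ]
}}

```text
t: 1.15
eef_pos: [495.5, 235.0, 274.8]
tcp_rot: [3.142, -0.0, 2.835]
ft_force: [0.7, -0.2, -0.2]
opening: 1.005
grip_force: 0.0
```

Request:
{"method": "arm_command", "body": {
  "targets": [
    [-40,-30,0,8,1],
    [-80,-60,0,16,1],
    [-120,-90,10,24,1],
    [-150,-120,20,32,1],
    [-150,-120,30,40,1]
  ]
}}

```text
t: 1.65
eef_pos: [603.2, 72.6, 243.4]
tcp_rot: [-3.141, 0.0, 2.127]
ft_force: [-0.6, 0.8, -0.9]
opening: 0.999
grip_force: 0.0
```

```bash
python3 -c "
from h import *
plan(648,-13,150,116)"
```

```text
now [603.2  72.6 243.4] yaw 121.8 shift [-96.3  -7.1  93.5] turn 5.8 F [-0.6  0.8 -0.9] op 94.9
```

Now to 150 above the collar, then look with the wrist camera.

Request:
{"method": "arm_command", "body": {
  "targets": [
    [-35,-2,25,0,1],
    [-70,-5,50,3,1],
    [-96,-7,75,6,1],
    [-96,-7,93,6,1],
    [-96,-7,93,6,1]
  ]
}}

```text
t: 2.15
eef_pos: [645.8, -8.4, 148.7]
tcp_rot: [-3.137, -0.003, 2.031]
ft_force: [0.0, 0.5, -0.4]
opening: 1.001
grip_force: 0.0
```

```bash
python3 -c "
from h import *
snap('wrist','w1');plan(648,-13,150,116)
d=load('w1')
for P in [(648,-13,18),(495,60,12),(474,-101,55),(643,111,36)]: print(np.round(proj(d,P)))"
```

```text
now [646.3  -7.9 150.6] yaw 116.4 shift [-5.3 -0.8  0.6] turn 0.4 F [0.  0.4 0.2] op 95.1
[282. 207.]
[173.  72.]
[ 83. 219.]
[340.  87.]
```

View pics/w1.png

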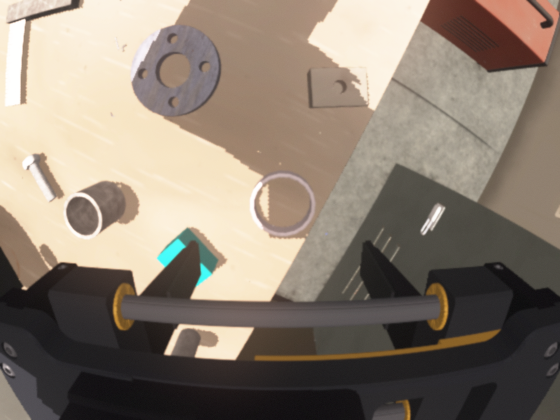

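Wrist view: collar centre (283,204), flange hole (175,70), pipe mouth (84,215), block top with corners at about (309,68), (366,67), (368,106) and (311,107). Nothing crowds the collar.

```bash
python3 -c "
from h import *
d=load('w1')
for n,u,v,z in [('collar',283,204,18),('flange',175,70,12),('pipe',84,215,55),('b',309,68,36),('b',366,67,36),('b',368,106,36),('b',311,107,36)]: print(n,at(d,u,v,z).round(1)[:2])
plan(*at(d,283,204,18)[:2],4,116)"
```

```text
collar [648.1 -10.1]
flange [496.3  62.4]
pipe [473.6 -97. ]
b [611.7 113. ]
b [655.2 138.4]
b [672.7 108. ]
b [628.6  83. ]
now [646.3  -7.9 150.6] yaw 116.4 shift [ -3.    0.9 146.6] turn 0.4 F [0.  0.4 0.2] op 95.1
```

Request:
{"method": "arm_command", "body": {
  "targets": [
    [-4,1,40,0,1],
    [-4,1,80,0,1],
    [-4,1,115,0,1],
    [-4,1,135,0,1],
    [-4,1,146,0,1]
  ]
}}

```text
t: 2.7
eef_pos: [649.5, -10.2, 5.1]
tcp_rot: [-3.141, -0.0, 2.033]
ft_force: [0.2, -0.1, -0.1]
opening: 0.998
grip_force: 0.0
```

Request:
{"method": "arm_command", "body": {
  "targets": [
    [0,0,0,0,0.6],
    [0,0,0,0,0.5],
    [0,0,0,0,0.5],
    [0,0,0,0,0.5],
    [0,0,0,0,0.5]
  ]
}}

```text
t: 3.2
eef_pos: [649.9, -10.9, 6.7]
tcp_rot: [3.14, 0.001, 2.032]
ft_force: [-1.2, -0.4, 4.8]
opening: 0.671
grip_force: 30.0
```

Request:
{"method": "arm_command", "body": {
  "targets": [
    [0,0,-25,0,0.5],
    [0,0,-60,0,0.5],
    [0,0,-80,0,0.5],
    [0,0,-80,0,0.5]
  ]
}}

```text
t: 3.6
eef_pos: [650.8, -11.0, 88.5]
tcp_rot: [3.137, 0.003, 2.032]
ft_force: [0.5, -0.2, -2.7]
opening: 0.669
grip_force: 30.0
```

```bash
python3 -c "
from h import *
plan(496,62,60,116)"
```

```text
now [650.8 -11.   88.5] yaw 116.4 shift [ 134.4 -106.3   27.7] turn 0.4 F [ 0.5 -0.2 -2.7] op 63.6
```

Request:
{"method": "arm_command", "body": {
  "targets": [
    [35,-28,0,0,0.5],
    [70,-56,5,0,0.5],
    [105,-84,15,0,0.5],
    [134,-106,27,0,0.5],
    [134,-106,27,0,0.5]
  ]
}}

```text
t: 4.1
eef_pos: [489.6, 63.4, 56.6]
tcp_rot: [-3.135, -0.003, 2.034]
ft_force: [-0.4, 0.0, -2.3]
opening: 0.671
grip_force: 30.0
```

```bash
python3 -c "
from h import *
snap('wrist','w2');plan(496,62,18.5,116); snap('side','s2')
d=load('w2')
for P in [(496,62,12),(474,-99,55)]: print(np.round(proj(d,P)))"
```

```text
now [492.8  62.7  57.4] yaw 116.5 shift [-2.1  2.7 38.9] turn 0.5 F [ 0.6 -0.4 -1.5] op 63.6
[289. 239.]
[178. 403.]
```

View pics/w2.png

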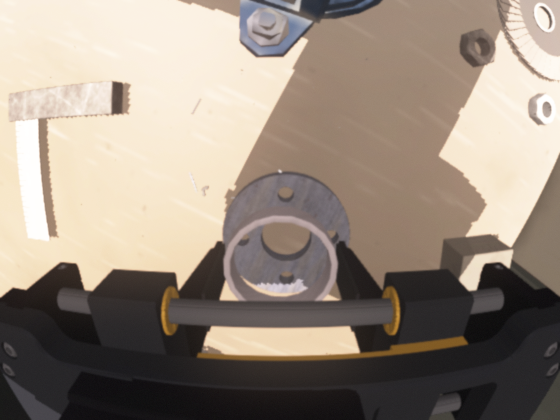

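Wrist view: the collar is held around (281,262). The flange's bolt holes are at (286,193), (244,238), (331,233) and (287,276), and the bore centre is at about (287,238).

```bash
python3 -c "
from h import *
d=load('w2'); 
H=[at(d,u,v,12)[:2] for u,v in [(286,193),(244,238),(331,233),(287,276)]]; print(np.round(H,1),np.mean(H,0).round(1))
print(at(d,287,238,12).round(1), at(d,281,261,70).round(1))
plan(496,62,18.5)"
```

```text
[[478.9  91.1]
 [466.9  48. ]
 [521.   79.4]
 [508.5  34.5]] [493.8  63.3]
[494.5  62.   12. ] [486.4  68.9  70. ]
now [494.6  62.2  57.9] yaw 116.5 shift [-0.8  1.2 39.4] turn 0 F [ 0.7 -0.4 -2.5] op 63.3
```

```bash
python3 -c "
from h import *
d=load('w2'); p=np.array(d['pos']); M=R.from_euler('xyz',d['rot']).as_matrix(); print(p.round(1))
for off in (0,2,4,8):
  c=p+M@np.array([off,0,0]); c[2]=p[2]+11.5
  print(off,[np.round(proj(d,c+M@np.array(q))).tolist() for q in ((32,0,0),(-32,0,0),(0,32,0),(0,-32,0))])
"
```

```text
[489.6  63.4  56.6]
0 [[282.0, 215.0], [282.0, 317.0], [339.0, 269.0], [224.0, 269.0]]
2 [[282.0, 211.0], [282.0, 314.0], [339.0, 266.0], [224.0, 266.0]]
4 [[282.0, 207.0], [282.0, 311.0], [340.0, 263.0], [224.0, 263.0]]
8 [[282.0, 200.0], [282.0, 306.0], [340.0, 256.0], [223.0, 256.0]]
```

Request:
{"method": "arm_command", "body": {
  "targets": [
    [0,0,15,0,0.5],
    [0,0,28,0,0.5],
    [0,0,36,0,0.5],
    [0,0,38,0,0.5],
    [0,0,38,0,0.5]
  ]
}}

```text
t: 4.7
eef_pos: [495.3, 61.7, 20.4]
tcp_rot: [-3.141, -0.0, 2.032]
ft_force: [0.5, 0.7, -1.9]
opening: 0.67
grip_force: 30.0
```

Request:
{"method": "arm_command", "body": {
  "targets": [
    [0,0,1,0,0.5],
    [0,0,2,0,0.5],
    [0,0,2,0,0.5]
  ]
}}

```text
t: 5.0
eef_pos: [495.2, 61.9, 18.8]
tcp_rot: [3.141, 0.0, 2.032]
ft_force: [0.1, 0.7, -2.1]
opening: 0.67
grip_force: 30.0
```

Request:
{"method": "arm_command", "body": {
  "targets": [
    [0,0,1,0,0.5],
    [0,0,1,0,0.5]
  ]
}}

```text
t: 5.2
eef_pos: [495.2, 62.0, 18.6]
tcp_rot: [3.141, 0.0, 2.032]
ft_force: [-2.3, -0.5, 11.0]
opening: 0.672
grip_force: 30.0
```

Request:
{"method": "arm_command", "body": {
  "targets": [
    [0,0,0,0,0.8],
    [0,0,0,0,1],
    [0,0,0,0,1],
    [0,0,0,0,1]
  ]
}}

```text
t: 5.6
eef_pos: [495.0, 61.9, 17.6]
tcp_rot: [3.142, -0.0, 2.032]
ft_force: [-0.2, 0.3, 0.3]
opening: 0.952
grip_force: 0.0
```

Request:
{"method": "arm_command", "body": {
  "targets": [
    [0,0,-20,0,1],
    [0,0,-50,0,1],
    [0,0,-90,0,1],
    [0,0,-120,0,1],
    [0,0,-120,0,1]
  ]
}}

```text
t: 6.1
eef_pos: [496.5, 62.0, 141.0]
tcp_rot: [3.136, 0.003, 2.032]
ft_force: [-0.1, -0.4, -0.7]
opening: 0.998
grip_force: 0.0
```

```bash
python3 -c "
from h import *
snap('wrist','w3');plan(474,-98,120,116)
d=load('w3'); print(np.round([proj(d,(474,-98,55)),proj(d,(495,62,30))]))"
```

```text
now [495.7  62.  139.1] yaw 116.4 shift [-133.6  -90.7   19. ] turn 0.4 F [ 0.4 -0.1 -0.4] op 95.4
[[192. 338.]
 [279. 206.]]
```

View pics/w3.png

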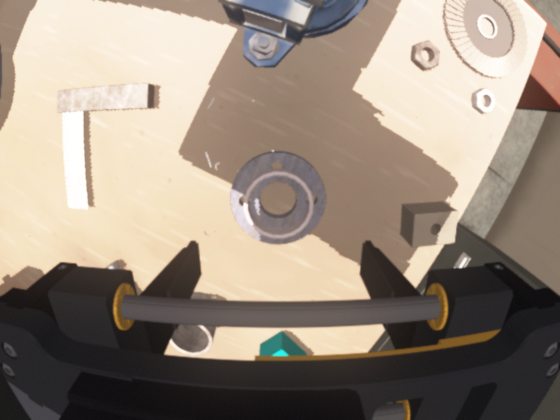

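Wrist view: the collar, outer centre about (280,205), sits concentric on the flange, outline centre about (279,198). The pipe mouth is at about (191,338), partly hidden.

```bash
python3 -c "
from h import *
d=load('w1')
print('bolt',at(d,30,160,10).round(),at(d,50,198,8).round(),'pipe',at(d,84,215,55).round(1))
d=load('w3'); print('fl',at(d,278.5,198,11).round(1),'col',at(d,280,205,30).round(1))"
```

```text
bolt [353. -97.  10.] [ 396. -129.    8.] pipe [473.6 -97.   55. ]
fl [493.7  63.8  11. ] col [495.5  63.1  30. ]
```

Request:
{"method": "arm_command", "body": {
  "targets": [
    [-45,-30,5,0,1],
    [-90,-60,10,0,1],
    [-130,-88,15,0,1],
    [-134,-91,19,0,1],
    [-134,-91,19,0,1]
  ]
}}

```text
t: 6.65
eef_pos: [472.2, -99.9, 117.1]
tcp_rot: [-3.14, -0.002, 2.029]
ft_force: [0.5, 1.0, -0.2]
opening: 1.0
grip_force: 0.0
```

```bash
python3 -c "
from h import *
snap('wrist','w4');plan(474,-98,30,116)
d=load('w4'); print(np.round([proj(d,(474,-98,55))]))"
```

```text
now [472.6 -98.7 117.5] yaw 116.3 shift [-0.1  1.7 87.5] turn 0.3 F [-0.2  0.7  0.4] op 95.0
[[285. 224.]]
```

View pics/w4.png

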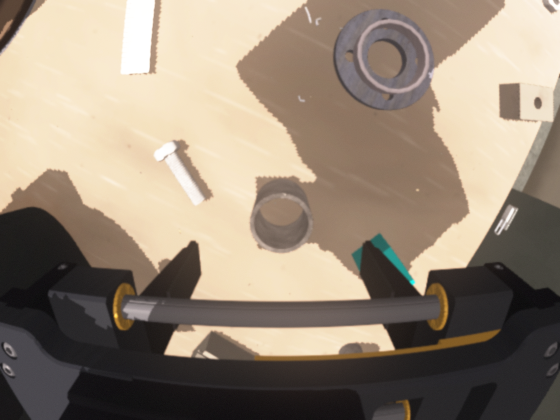

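Wrist view: pipe mouth centre about (281,222), bolt tail at (203,202), which is clear of the left finger.

```bash
python3 -c "
from h import *
d=load('w4');p=at(d,281,222,55);print(p.round(1));plan(p[0],p[1],30)"
```

```text
[470.7 -97.7  55. ]
now [472.6 -98.7 117.5] yaw 116.3 shift [ 1.6 -1.1 87.5] turn 0 F [-0.2  0.7  0.4] op 95.0
```

Request:
{"method": "arm_command", "body": {
  "targets": [
    [1,-1,30,0,1],
    [1,-1,60,0,1],
    [1,-1,80,0,1],
    [1,-1,87,0,1],
    [1,-1,87,0,1]
  ]
}}

```text
t: 7.2
eef_pos: [471.6, -96.9, 31.0]
tcp_rot: [-3.14, -0.001, 2.033]
ft_force: [-0.2, 1.5, 0.4]
opening: 0.998
grip_force: 0.0
```

Request:
{"method": "arm_command", "body": {
  "targets": [
    [0,0,0,0,0.6],
    [0,0,0,0,0.35],
    [0,0,0,0,0.35],
    [0,0,0,0,0.35],
    [0,0,0,0,0.35]
  ]
}}

```text
t: 7.7
eef_pos: [471.9, -98.2, 31.9]
tcp_rot: [3.141, 0.0, 2.032]
ft_force: [-0.5, -0.3, 0.2]
opening: 0.637
grip_force: 0.0
```

Request:
{"method": "arm_command", "body": {
  "targets": [
    [0,0,0,0,0.35],
    [0,0,0,0,0.35],
    [0,0,0,0,0.35],
    [0,0,0,0,0.35]
  ]
}}

```text
t: 8.1
eef_pos: [471.9, -98.1, 31.7]
tcp_rot: [3.141, 0.0, 2.032]
ft_force: [0.4, 0.1, 3.2]
opening: 0.491
grip_force: 30.0
```

Request:
{"method": "arm_command", "body": {
  "targets": [
    [0,0,-15,0,0.35],
    [0,0,-40,0,0.35],
    [0,0,-60,0,0.35],
    [0,0,-60,0,0.35]
  ]
}}

```text
t: 8.5
eef_pos: [472.5, -98.3, 93.2]
tcp_rot: [3.139, 0.002, 2.032]
ft_force: [0.4, 0.4, -3.9]
opening: 0.492
grip_force: 30.0
```

```bash
python3 -c "
from h import *
plan(495,62.5,85)"
```

```text
now [472.5 -98.3  93.2] yaw 116.4 shift [134.   91.7   8.1] turn 0 F [ 0.4  0.4 -3.9] op 46.8
```

Request:
{"method": "arm_command", "body": {
  "targets": [
    [45,31,0,0,0.35],
    [85,58,0,0,0.35],
    [120,82,0,0,0.35],
    [134,92,4,0,0.35],
    [134,92,8,0,0.35]
  ]
}}

```text
t: 9.0
eef_pos: [494.2, 65.0, 82.3]
tcp_rot: [-3.141, -0.001, 2.035]
ft_force: [-0.3, -0.2, -2.9]
opening: 0.485
grip_force: 30.0
```

Request:
{"method": "arm_command", "body": {
  "targets": [
    [0,0,0,0,0.35],
    [0,0,0,0,0.35]
  ]
}}

```text
t: 9.2
eef_pos: [494.2, 62.0, 83.0]
tcp_rot: [-3.14, -0.001, 2.031]
ft_force: [0.6, 0.9, -2.9]
opening: 0.492
grip_force: 30.0
```

```bash
python3 -c "
from h import *
snap('wrist','w5');plan(495,62.5,45)
d=load('w5'); p=np.array(d['pos']); M=R.from_euler('xyz',d['rot']).as_matrix()
def ring(c,r): print([np.round(proj(d,c+M@np.array(q)),1).tolist() for q in ((r,0,0),(-r,0,0),(0,r,0),(0,-r,0))])
c=p.copy();c[2]+=23.3;ring(c,24);ring(np.array([495,62.5,30]),32)
f=cv2.imread('pics/w5.png')[130:330,180:380]; cv2.imwrite('pics/w5c.png',cv2.resize(f,None,fx=3,fy=3,interpolation=cv2.INTER_CUBIC))"
```

```text
now [494.4  61.8  83.2] yaw 116.3 shift [ 0.3  0.9 38.2] turn 0 F [ 0.  -0.3 -2.7] op 46.8
[[282.1, 237.5], [281.8, 317.7], [328.0, 279.8], [235.8, 279.9]]
[[282.9, 186.6], [282.7, 268.0], [326.1, 229.0], [239.4, 229.0]]
```

View pics/w5c.png

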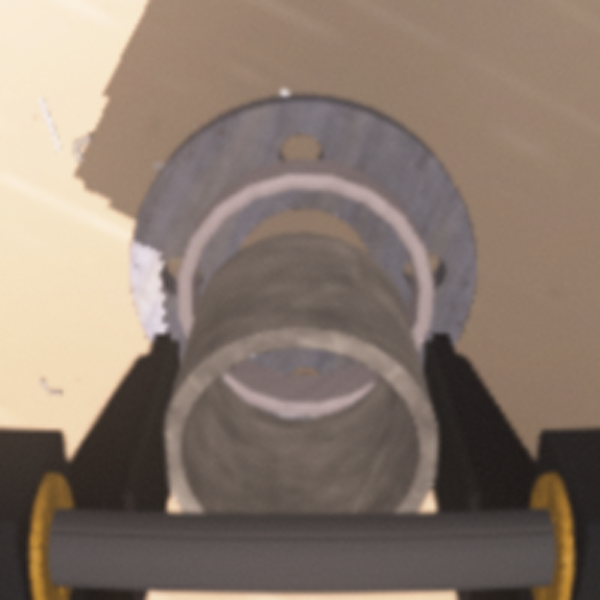

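Crop: pipe rim edges at crop x 165–437, top 328. Collar edges at x 180–434, top 173. Both agree with prediction to about 1 mm, so the pipe is well over the collar.

Request:
{"method": "arm_command", "body": {
  "targets": [
    [1,1,10,0,0.35],
    [1,1,20,0,0.35],
    [1,1,28,0,0.35],
    [1,1,34,0,0.35],
    [1,1,36,0,0.35]
  ]
}}

```text
t: 9.75
eef_pos: [494.7, 64.1, 46.7]
tcp_rot: [-3.14, -0.001, 2.032]
ft_force: [-1.0, 0.0, -2.6]
opening: 0.488
grip_force: 30.0
```

Request:
{"method": "arm_command", "body": {
  "targets": [
    [0,0,1,0,0.35],
    [0,0,2,0,0.35],
    [0,0,2,0,0.35]
  ]
}}

```text
t: 10.05
eef_pos: [495.1, 64.2, 45.8]
tcp_rot: [3.141, 0.0, 2.032]
ft_force: [0.0, 0.6, -3.5]
opening: 0.49
grip_force: 30.0
```

Request:
{"method": "arm_command", "body": {
  "targets": [
    [0,0,1,0,0.35],
    [0,0,2,0,0.35],
    [0,0,2,0,0.35]
  ]
}}

```text
t: 10.35
eef_pos: [495.1, 64.2, 43.8]
tcp_rot: [3.141, 0.0, 2.032]
ft_force: [0.5, 0.8, -1.0]
opening: 0.492
grip_force: 30.0
```

Request:
{"method": "arm_command", "body": {
  "targets": [
    [0,0,1,0,0.35],
    [0,0,1,0,0.35]
  ]
}}

```text
t: 10.55
eef_pos: [495.2, 64.1, 43.6]
tcp_rot: [3.141, 0.0, 2.032]
ft_force: [-2.7, -0.3, 12.0]
opening: 0.491
grip_force: 30.1
```

Contact. Release, rise, look.

Request:
{"method": "arm_command", "body": {
  "targets": [
    [0,0,0,0,0.7],
    [0,0,0,0,1],
    [0,0,0,0,1],
    [0,0,0,0,1],
    [0,0,0,0,1]
  ]
}}

```text
t: 11.05
eef_pos: [495.0, 64.2, 42.6]
tcp_rot: [-3.142, -0.0, 2.032]
ft_force: [-0.4, 0.2, 0.8]
opening: 0.851
grip_force: 0.0
```

Request:
{"method": "arm_command", "body": {
  "targets": [
    [0,0,-20,0,1],
    [0,0,-50,0,1],
    [0,0,-90,0,1],
    [0,0,-110,0,1],
    [0,0,-110,0,1]
  ]
}}

```text
t: 11.55
eef_pos: [496.1, 64.2, 155.1]
tcp_rot: [3.137, 0.002, 2.032]
ft_force: [-0.5, -0.2, -0.4]
opening: 1.0
grip_force: 0.0
```

```bash
python3 -c "
from h import *
snap('wrist','w6'); plan(643,110.5,140,122)
d=load('w6'); print(np.round([proj(d,(643,111,36)),proj(d,(495,63,67)),proj(d,(495,63,30))]))
f=cv2.imread('pics/w6.png')[90:310,170:480]; cv2.imwrite('pics/w6c.png',cv2.resize(f,None,fx=2.5,fy=2.5,interpolation=cv2.INTER_CUBIC))"
```

```text
now [495.4  64.2 153.5] yaw 116.4 shift [-24.2 152.8  13.9] turn -5.6 F [ 0.7  0.2 -1.8] op 95.2
[[429. 226.]
 [279. 215.]
 [279. 203.]]
```

View pics/w6c.png

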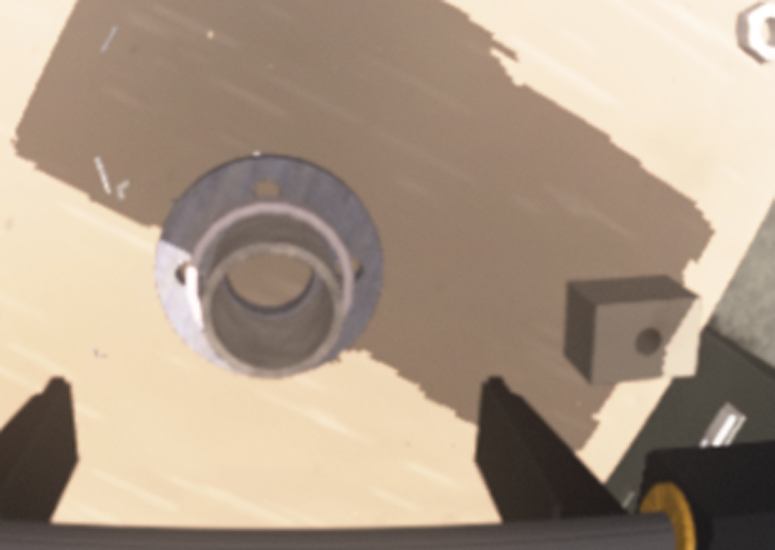

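Crop: the pipe rim (crop centre about (277,310)) stands upright and centred in the collar. The block's top face corners are at about (595,302), (700,295), (695,375), (592,383). Before reaching to the bench edge, I'll check how close the cabinet face is.

```bash
python3 -c "
from h import *
d=load('w6'); q=lambda u,v:(u/2.5+169.8,v/2.5+89.8)
print('pipe',at(d,281,214,67).round(1))
B=[at(d,*q(*p),36)[:2] for p in ((595,302),(700,295),(695,375),(592,383))]; print(np.round(B,1),np.mean(B,0).round(1))
s,c=load('side0'),load('scene0')
o,r1=ray(s,187,265);_,r2=ray(s,140,0);n=np.cross(r1,r2);print('n',(n/np.linalg.norm(n)).round(2))
for u,v in((45,295),(415,278)):
  oc,rc=ray(c,u,v);t=n@(o-oc)/(n@rc);print((oc+t*rc).round())
  print([(oc+rc*(z-oc[2])/rc[2]).round().tolist() for z in(0,300,500,700)])
plan(642.5,110.5,100,120)"
```

```text
pipe [496.1  64.6  67. ]
[[611.5 114.3]
 [653.8 138.5]
 [673.2 108.4]
 [630.   84.7]] [642.1 111.5]
n [-0.9  -0.43  0.02]
[1021. -506.  395.]
[[805.0, -700.0, 0.0], [969.0, -552.0, 300.0], [1079.0, -454.0, 500.0], [1188.0, -356.0, 700.0]]
[ 540.  461. -550.]
[[829.0, 256.0, 0.0], [987.0, 143.0, 300.0], [1092.0, 68.0, 500.0], [1197.0, -6.0, 700.0]]
now [495.4  64.2 153.5] yaw 116.4 shift [-24.  152.2  53.9] turn -3.6 F [ 0.7  0.2 -1.8] op 95.2
```

Request:
{"method": "arm_command", "body": {
  "targets": [
    [-8,45,0,-1,1],
    [-16,90,10,-2,1],
    [-24,135,30,-3.6,1],
    [-24,152,50,-3.6,1],
    [-24,152,54,-3.6,1]
  ]
}}

```text
t: 12.1
eef_pos: [641.5, 110.8, 94.0]
tcp_rot: [-3.137, -0.002, 2.095]
ft_force: [-0.6, -0.1, -0.5]
opening: 1.002
grip_force: 0.0
```

Request:
{"method": "arm_command", "body": {
  "targets": [
    [0,0,0,0,1],
    [0,0,0,0,1]
  ]
}}

```text
t: 12.3
eef_pos: [640.9, 109.9, 98.9]
tcp_rot: [-3.141, -0.0, 2.095]
ft_force: [0.5, 0.5, 0.7]
opening: 1.003
grip_force: 0.0
```

```bash
python3 -c "
from h import *
snap('wrist','w7'); plan(642.2,111,10,120)
d=load('w7'); print(np.round([proj(d,(642.2,111,36))]+[proj(d,(*p,36)) for p in ((611.5,114),(654,138.5),(673,108),(630,84))]))
f=cv2.imread('pics/w7.png')[140:340,180:400]; cv2.imwrite('pics/w7c.png',cv2.resize(f,None,fx=3,fy=3,interpolation=cv2.INTER_CUBIC))"
```

```text
now [641.2 109.9  99.4] yaw 120.0 shift [ 0.4  1.3 89.4] turn 0.0 F [-0.1  0.2 -0.7] op 94.6
[[283. 224.]
 [250. 202.]
 [315. 202.]
 [315. 246.]
 [253. 245.]]
```

View pics/w7c.png

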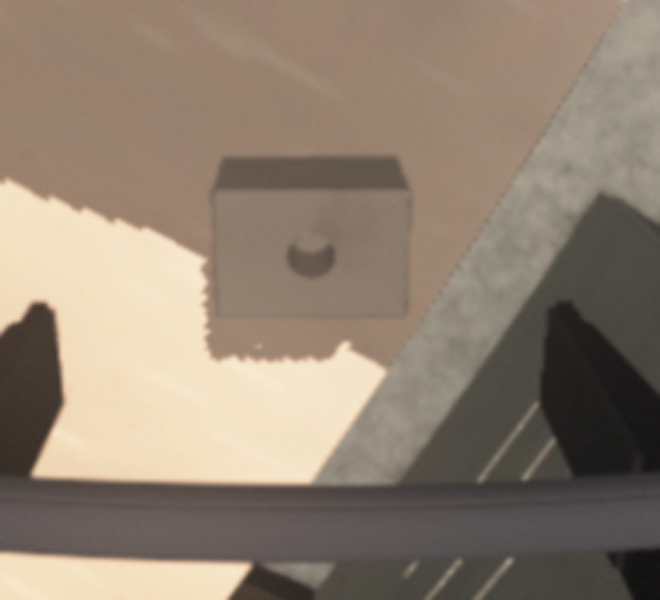

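Crop: the block's top face spans x 212–410, y 190–317, square to the fingers and centred (283.7,224.5) against a prediction of (283,224). Go down and grip.

Request:
{"method": "arm_command", "body": {
  "targets": [
    [0,1,30,0,1],
    [0,1,60,0,1],
    [0,1,80,0,1],
    [0,1,88,0,1],
    [0,1,89,0,1]
  ]
}}

```text
t: 12.85
eef_pos: [642.4, 110.6, 9.9]
tcp_rot: [-3.141, -0.0, 2.095]
ft_force: [0.6, 0.4, -0.6]
opening: 1.0
grip_force: 0.0
```

Request:
{"method": "arm_command", "body": {
  "targets": [
    [0,0,0,0,0.7],
    [0,0,0,0,0.4],
    [0,0,0,0,0.4],
    [0,0,0,0,0.4],
    [0,0,0,0,0.4]
  ]
}}

```text
t: 13.35
eef_pos: [642.8, 110.8, 10.0]
tcp_rot: [3.141, 0.0, 2.095]
ft_force: [-0.8, -0.7, -1.1]
opening: 0.637
grip_force: 0.0
```

Request:
{"method": "arm_command", "body": {
  "targets": [
    [0,0,0,0,0.4],
    [0,0,0,0,0.4],
    [0,0,0,0,0.4],
    [0,0,0,0,0.4]
  ]
}}

```text
t: 13.75
eef_pos: [642.8, 110.9, 9.7]
tcp_rot: [3.141, 0.0, 2.095]
ft_force: [0.5, -0.2, 0.9]
opening: 0.524
grip_force: 30.0
```

Request:
{"method": "arm_command", "body": {
  "targets": [
    [0,0,-15,0,0.4],
    [0,0,-45,0,0.4],
    [0,0,-85,0,0.4],
    [0,0,-105,0,0.4],
    [0,0,-105,0,0.4]
  ]
}}

```text
t: 14.25
eef_pos: [643.7, 110.9, 118.1]
tcp_rot: [3.137, 0.002, 2.095]
ft_force: [0.2, 0.1, -4.8]
opening: 0.523
grip_force: 30.0
```

```bash
python3 -c "
from h import *
plan(495.5,64,105)"
```

```text
now [643.7 110.9 118.1] yaw 120.0 shift [  33.6 -151.9   12.4] turn 0 F [ 0.2  0.1 -4.8] op 49.7
```

Request:
{"method": "arm_command", "body": {
  "targets": [
    [10,-45,0,0,0.4],
    [20,-90,0,0,0.4],
    [28,-125,3,0,0.4],
    [33,-148,8,0,0.4],
    [34,-152,10,0,0.4]
  ]
}}

```text
t: 14.75
eef_pos: [490.6, 63.7, 103.5]
tcp_rot: [-3.138, -0.002, 2.094]
ft_force: [0.2, 0.5, -4.7]
opening: 0.522
grip_force: 30.0
```

Request:
{"method": "arm_command", "body": {
  "targets": [
    [0,0,0,0,0.4],
    [0,0,0,0,0.4]
  ]
}}

```text
t: 14.95
eef_pos: [494.9, 64.3, 104.4]
tcp_rot: [3.141, 0.0, 2.095]
ft_force: [0.0, 0.1, -5.0]
opening: 0.522
grip_force: 30.0
```

```bash
python3 -c "
from h import *
snap('wrist','w8'); plan(495.5,64,76.7)
d=load('w8'); print(d['pos'])
p=np.array(d['pos']); M=R.from_euler('xyz',d['rot']).as_matrix()
print('block',[np.round(proj(d,p+M@np.array(q)),1).tolist() for q in ((17.5,25,-26),(17.5,-25,-26),(-17.5,25,-26),(-17.5,-25,-26))])
c=np.array([495.5,64,67]);print('pipe',[np.round(proj(d,c+M@np.array(q)),1).tolist() for q in ((24,0,0),(-24,0,0),(0,24,0),(0,-24,0))])
f=cv2.imread('pics/w8.png')[130:330,180:380]; cv2.imwrite('pics/w8c.png',cv2.resize(f,None,fx=3,fy=3,interpolation=cv2.INTER_CUBIC))"
```

```text
now [494.9  64.4 104.4] yaw 120.0 shift [-0.6  0.3 27.7] turn 0 F [ 0.1 -0.5 -4.4] op 50.1
[494.861491195224, 64.31504882776994, 104.35262718222207]
block [[332.6, 251.6], [231.1, 251.7], [328.2, 310.3], [235.2, 310.4]]
pipe [[282.0, 204.5], [281.8, 268.9], [316.5, 237.9], [247.2, 237.9]]
```

View pics/w8c.png

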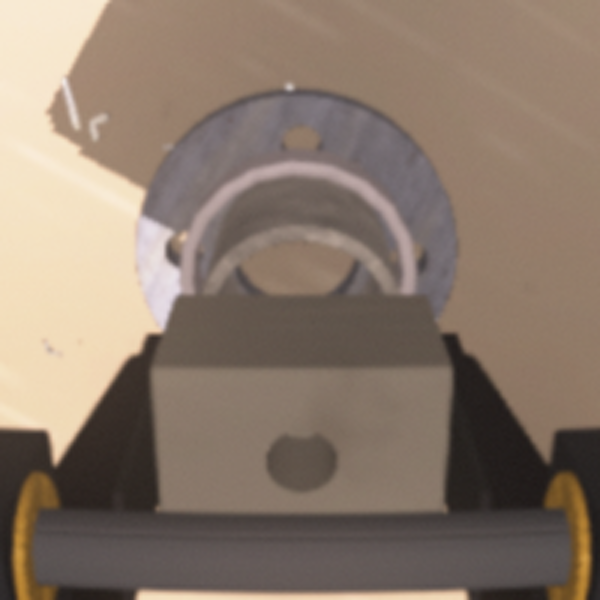

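Crop: the block's far top edge is at y 367, x 150–454, and the pipe's far rim at y 225. Both match the prediction within 1 mm, so lower.

Request:
{"method": "arm_command", "body": {
  "targets": [
    [0,0,10,0,0.4],
    [0,0,18,0,0.4],
    [0,0,23,0,0.4],
    [0,0,26,0,0.4],
    [0,0,26,0,0.4]
  ]
}}

```text
t: 15.5
eef_pos: [493.9, 64.2, 78.1]
tcp_rot: [-3.141, -0.001, 2.095]
ft_force: [0.0, 0.1, -5.6]
opening: 0.525
grip_force: 30.0
```

Request:
{"method": "arm_command", "body": {
  "targets": [
    [0,0,1,0,0.4],
    [0,0,1,0,0.4]
  ]
}}

```text
t: 15.7
eef_pos: [494.1, 64.2, 77.7]
tcp_rot: [3.141, 0.0, 2.095]
ft_force: [0.1, 0.6, -3.9]
opening: 0.523
grip_force: 30.0
```

Request:
{"method": "arm_command", "body": {
  "targets": [
    [0,0,1,0,0.4],
    [0,0,1,0,0.4]
  ]
}}

```text
t: 15.9
eef_pos: [494.1, 64.2, 76.7]
tcp_rot: [3.141, 0.0, 2.095]
ft_force: [0.1, 0.7, -5.4]
opening: 0.525
grip_force: 30.0
```

Request:
{"method": "arm_command", "body": {
  "targets": [
    [0,0,0.6,0,0.4],
    [0,0,0.6,0,0.4]
  ]
}}

```text
t: 16.1
eef_pos: [494.2, 64.2, 76.3]
tcp_rot: [3.141, 0.0, 2.095]
ft_force: [-0.4, 0.9, -0.3]
opening: 0.523
grip_force: 30.0
```

Contact has begun (the load has come off the wrist). Release and rise.

Request:
{"method": "arm_command", "body": {
  "targets": [
    [0,0,0.3,0,0.4],
    [0,0,0.3,0,0.6],
    [0,0,0.3,0,0.8],
    [0,0,0.3,0,1],
    [0,0,0.3,0,1]
  ]
}}

```text
t: 16.6
eef_pos: [494.1, 64.2, 75.7]
tcp_rot: [3.141, -0.0, 2.095]
ft_force: [0.0, 0.2, 0.8]
opening: 0.793
grip_force: 0.0
```

Request:
{"method": "arm_command", "body": {
  "targets": [
    [0,0,0,0,1],
    [0,0,-30,0,1],
    [0,0,-70,0,1],
    [0,0,-100,0,1],
    [0,0,-100,0,1]
  ]
}}

```text
t: 17.1
eef_pos: [495.5, 64.3, 179.2]
tcp_rot: [3.136, 0.003, 2.095]
ft_force: [0.6, -0.4, -0.5]
opening: 1.003
grip_force: 0.0
```

```bash
python3 -c "
from h import *
snap('side','s3');snap('wrist','w9'); plan(495,-284,150,93)
d=load('w9'); p=np.array(d['pos']); M=R.from_euler('xyz',d['rot']).as_matrix()
c=np.array([494.2,64.2,103]);print('block',[np.round(proj(d,c+M@np.array(q)),1).tolist() for q in ((17.5,25,0),(17.5,-25,0),(-17.5,25,0),(-17.5,-25,0))])
f=cv2.imread('pics/w9.png')[130:330,180:380]; g=cv2.imread('pics/s3.png')
g=g[130:330,220:420]
cv2.imwrite('pics/w9c.png',cv2.resize(np.hstack([f,g]),None,fx=2,fy=2,interpolation=cv2.INTER_CUBIC))"
```

```text
now [494.   64.2 175.9] yaw 120.0 shift [-301.9 -173.4   25.9] turn 27.0 F [-0.4 -0.6 -0.4] op 94.8
block [[312.3, 198.4], [248.4, 198.4], [310.9, 239.8], [249.7, 239.8]]
```

View pics/w9c.png

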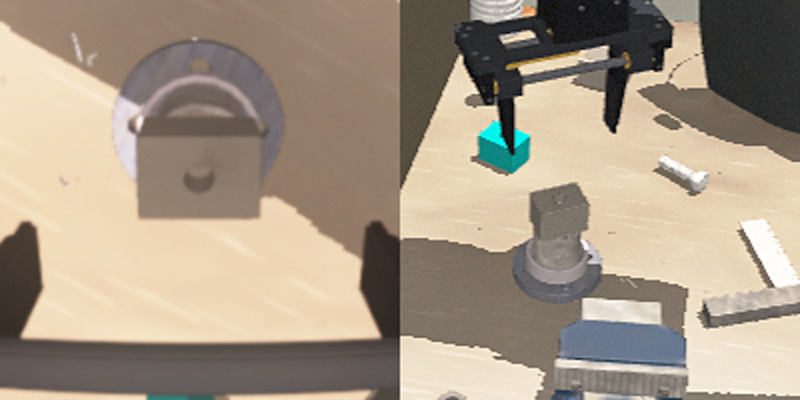

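Crop: the block sits flat and square, with its top at x 137–262, y 137–218, as predicted for (494.2,64.2). The side view shows the stack upright. Next the vee. First check the surroundings there and the joint margins.

```bash
python3 -c "
from h import *
s,c=load('side0'),load('scene0')
print('helmet',[at(s,u,v,0).round()[:2].tolist() for u,v in((425,195),(385,178),(372,150))],[at(c,u,v,z).round()[:2].tolist() for u,v,z in((215,148,0),(230,120,0),(150,120,0),(150,120,100),(150,120,200))])
print('helmet edge col372 by z',[at(s,372,130,z).round().tolist() for z in(50,100,150)])
print('pot',at(s,268,148,0).round(),at(c,170,245,0).round())
S=lambda u,v,z:at(s,u/2.7+194.7,v/2.7+124.7,z).round()[:2].tolist()
C=lambda u,v,z:at(c,u/3.4+184.7,v/3.4+139.7,z).round()[:2].tolist()
print([S(*p) for p in((320,75,36),(383,86,36),(371,113,36),(308,96,36),(368,139,0),(306,119,0))])
print([C(*p) for p in((50,125,36),(42,168,36),(100,125,36),(82,180,36))])
print(env.state()['joints'].round(2)); plan(492,-285,170,165)"
```

```text
helmet [[234.0, -232.0], [331.0, -284.0], [371.0, -408.0]] [[313.0, -269.0], [184.0, -219.0], [164.0, -490.0], [277.0, -459.0], [390.0, -429.0]]
helmet edge col372 by z [[378.0, -427.0, 50.0], [378.0, -342.0, 100.0], [378.0, -257.0, 150.0]]
pot [ 649. -364.    0.] [ 677. -392.    0.]
[[519.0, -311.0], [458.0, -303.0], [464.0, -257.0], [525.0, -273.0], [466.0, -266.0], [527.0, -287.0]]
[[464.0, -312.0], [512.0, -317.0], [467.0, -268.0], [528.0, -283.0]]
[-0.    0.36  1.91  0.    0.87 -0.53]
now [494.   64.2 175.9] yaw 120.0 shift [-301.3 -176.5    5.9] turn -45.0 F [-0.4 -0.6 -0.4] op 94.8
```

The vee is near (492,-289) with its groove along about -12°, and the helmet stands at x < 385. I'll use yaw -12 to keep the camera side away from the helmet (j6 about 1.25, within range).

Request:
{"method": "arm_command", "body": {
  "targets": [
    [-40,-23,0,8,1],
    [-80,-46,0,16,1],
    [-120,-69,0,24,1],
    [-160,-92,0,32,1],
    [-200,-115,0,40,1]
  ]
}}

```text
t: 17.7
eef_pos: [493.8, -168.2, 174.2]
tcp_rot: [-3.139, -0.001, 1.391]
ft_force: [0.7, 0.1, 0.3]
opening: 0.996
grip_force: 0.0
```

Request:
{"method": "arm_command", "body": {
  "targets": [
    [0,0,0,8,1],
    [0,0,0,16,1],
    [0,0,0,24,1],
    [0,0,0,32,1],
    [0,0,0,40,1]
  ]
}}

```text
t: 18.2
eef_pos: [494.0, -166.4, 174.1]
tcp_rot: [-3.139, 0.001, 0.693]
ft_force: [-0.2, 0.0, -0.6]
opening: 1.002
grip_force: 0.0
```

Request:
{"method": "arm_command", "body": {
  "targets": [
    [0,0,0,8,1],
    [0,0,0,16,1],
    [0,0,0,24,1],
    [0,0,0,32,1],
    [0,0,0,40,1]
  ]
}}

```text
t: 18.7
eef_pos: [494.0, -166.3, 174.1]
tcp_rot: [-3.14, 0.002, -0.005]
ft_force: [-0.9, -0.8, 1.4]
opening: 1.002
grip_force: 0.0
```

```bash
python3 -c "
from h import *
print(env.state()['joints'].round(2)); plan(492,-289,130,-12)"
```

```text
[-0.45  0.39  1.86  0.    0.89  1.12]
now [ 494.  -166.3  174.1] yaw -0.3 shift [ -1.2 122.8  43.9] turn 11.7 F [-0.9 -0.8  1.4] op 95.2
```

Request:
{"method": "arm_command", "body": {
  "targets": [
    [-1,40,10,4,1],
    [-1,80,20,8,1],
    [-1,115,35,12,1],
    [-1,123,44,12,1],
    [-1,123,44,12,1]
  ]
}}

```text
t: 19.2
eef_pos: [492.4, -289.7, 129.1]
tcp_rot: [-3.14, 0.004, -0.21]
ft_force: [-0.5, 1.0, 0.2]
opening: 0.998
grip_force: 0.0
```

Request:
{"method": "arm_command", "body": {
  "targets": [
    [0,0,0,0,1],
    [0,0,0,0,1]
  ]
}}

```text
t: 19.4
eef_pos: [493.8, -288.4, 132.0]
tcp_rot: [-3.141, -0.0, -0.207]
ft_force: [0.6, -0.3, 0.6]
opening: 1.001
grip_force: 0.0
```

```bash
python3 -c "
from h import *
snap('wrist','w10'); plan(492,-289,10,-12)
d=load('w10'); print(np.round(proj(d,(492,-289,36))))
f=cv2.imread('pics/w10.png')[100:300,150:410]; cv2.imwrite('pics/w10c.png',cv2.resize(f,None,fx=3,fy=3,interpolation=cv2.INTER_CUBIC))"
```

```text
now [ 493.9 -288.4  132.2] yaw -11.9 shift [ -1.8   0.9 122.2] turn 0.1 F [ 1.1 -0.6 -0.2] op 95.3
[282. 210.]
```

View pics/w10c.png

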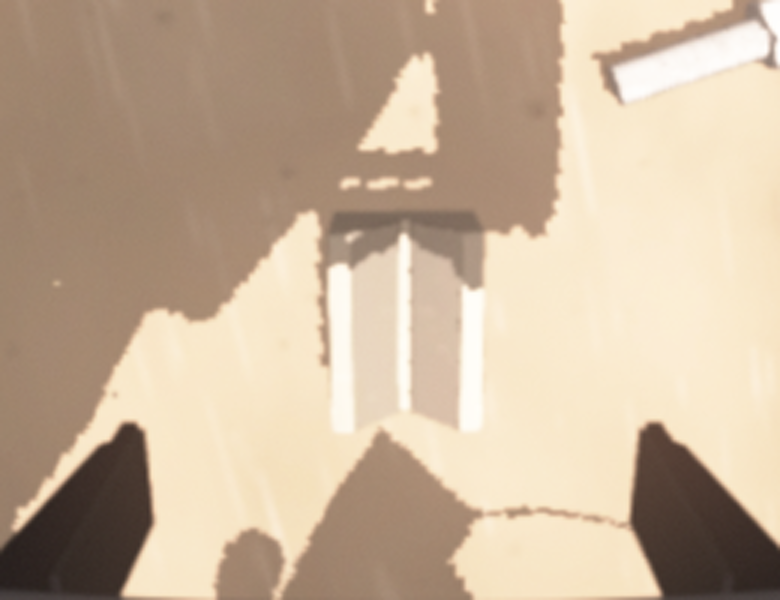

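Crop (last picture): the vee's groove runs vertically, square to the fingers, with its top face at x 329–484, y 232–432 (full-image centre (285,210)). The bolt at (620,80) is well clear of the finger's path.

```bash
python3 -c "
from h import *
d=load('w10'); q=lambda u,v:at(d,u/3+149.7,v/3+99.7,36)
B=np.array([q(329,232),q(484,232),q(482,432),q(333,432)]); print(B.round(1),np.linalg.norm(B[0]-B[1]),np.linalg.norm(B[1]-B[2]))
m=B.mean(0); plan(m[0],m[1],10,-12); print(m,'bolt',q(620,80).round())"
```

```text
[[ 524.3 -276.5   36. ]
 [ 515.4 -318.9   36. ]
 [ 456.1 -307.5   36. ]
 [ 465.3 -264.2   36. ]] 43.29185143044907 60.40055739806501
now [ 493.9 -288.4  132.2] yaw -11.9 shift [ -2.9   4.  122.2] turn 0.1 F [ 1.1 -0.6 -0.2] op 95.3
[ 490.27611214 -291.7605635    36.        ] bolt [ 550. -364.   36.]
```

Request:
{"method": "arm_command", "body": {
  "targets": [
    [-3,4,40,0,1],
    [-3,4,80,0,1],
    [-3,4,108,0,1],
    [-3,4,120,0,1],
    [-3,4,122,0,1]
  ]
}}

```text
t: 19.95
eef_pos: [489.8, -292.1, 9.2]
tcp_rot: [-3.141, 0.001, -0.208]
ft_force: [0.3, 0.1, 0.1]
opening: 0.999
grip_force: 0.0
```

Request:
{"method": "arm_command", "body": {
  "targets": [
    [0,0,0,0,0.7],
    [0,0,0,0,0.35],
    [0,0,0,0,0.35],
    [0,0,0,0,0.35],
    [0,0,0,0,0.35]
  ]
}}

```text
t: 20.45
eef_pos: [490.0, -292.9, 10.2]
tcp_rot: [3.141, -0.001, -0.209]
ft_force: [0.6, -0.1, -0.5]
opening: 0.636
grip_force: 0.0
```

Request:
{"method": "arm_command", "body": {
  "targets": [
    [0,0,0,0,0.35],
    [0,0,0,0,0.35],
    [0,0,0,0,0.35],
    [0,0,0,0,0.35],
    [0,0,0,0,0.35]
  ]
}}

```text
t: 20.95
eef_pos: [489.8, -292.7, 9.8]
tcp_rot: [-3.141, 0.0, -0.209]
ft_force: [-1.0, 1.6, 2.9]
opening: 0.46
grip_force: 30.0
```

Request:
{"method": "arm_command", "body": {
  "targets": [
    [0,0,-15,0,0.35],
    [0,0,-50,0,0.35],
    [0,0,-90,0,0.35],
    [0,0,-125,0,0.35],
    [0,0,-145,0,0.35]
  ]
}}

```text
t: 21.45
eef_pos: [490.0, -293.0, 156.9]
tcp_rot: [3.141, -0.002, -0.209]
ft_force: [0.1, -0.5, -5.2]
opening: 0.461
grip_force: 30.0
```

```bash
python3 -c "
from h import *
plan(494,64,150,-40)"
```

```text
now [ 490.  -293.   156.9] yaw -12.0 shift [ -70.2 -350.1    6.5] turn 28.0 F [ 0.1 -0.5 -5.2] op 43.8
```

Request:
{"method": "arm_command", "body": {
  "targets": [
    [-8,-40,0,0,0.35],
    [-17,-85,0,5,0.35],
    [-26,-130,0,12,0.35],
    [-35,-175,0,20,0.35],
    [-43,-215,0,28,0.35]
  ]
}}

```text
t: 21.95
eef_pos: [491.6, -71.9, 154.2]
tcp_rot: [3.141, 0.001, -0.703]
ft_force: [0.9, -0.6, -4.6]
opening: 0.463
grip_force: 30.0
```

```bash
python3 -c "
from h import *
plan(494.2,64.2,148,-40)"
```

```text
now [491.6 -71.9 154.2] yaw -40.3 shift [ -86.  -105.5    6.3] turn -0.3 F [ 0.9 -0.6 -4.6] op 43.9
```

Request:
{"method": "arm_command", "body": {
  "targets": [
    [-25,-30,0,0,0.35],
    [-50,-60,0,0,0.35],
    [-70,-86,0,0,0.35],
    [-83,-102,0,0,0.35],
    [-86,-105,0,0,0.35]
  ]
}}

```text
t: 22.45
eef_pos: [493.3, 63.8, 154.2]
tcp_rot: [3.141, 0.001, -0.694]
ft_force: [-0.2, -0.2, -5.0]
opening: 0.463
grip_force: 30.0
```

Request:
{"method": "arm_command", "body": {
  "targets": [
    [0,0,0,0,0.35],
    [0,0,0,0,0.35],
    [0,0,0,0,0.35]
  ]
}}

```text
t: 22.75
eef_pos: [493.8, 61.0, 154.6]
tcp_rot: [3.141, 0.0, -0.698]
ft_force: [-0.0, -0.6, -5.8]
opening: 0.458
grip_force: 30.0
```

```bash
python3 -c "
from h import *
plan(494.2,64.2,112.5,-40)"
```

```text
now [493.8  61.  154.6] yaw -40.0 shift [-1.8 -2.7 42.1] turn 0.0 F [-0.  -0.6 -5.8] op 43.5
```

Request:
{"method": "arm_command", "body": {
  "targets": [
    [-2,-3,15,0,0.35],
    [-2,-3,28,0,0.35],
    [-2,-3,36,0,0.35],
    [-2,-3,39,0,0.35],
    [-2,-3,39,0,0.35]
  ]
}}

```text
t: 23.25
eef_pos: [494.3, 65.1, 115.6]
tcp_rot: [3.141, 0.0, -0.697]
ft_force: [0.2, -0.4, -5.5]
opening: 0.46
grip_force: 30.0
```

Request:
{"method": "arm_command", "body": {
  "targets": [
    [0,0,1,0,0.35],
    [0,0,1,0,0.35],
    [0,0,1,0,0.35]
  ]
}}

```text
t: 23.55
eef_pos: [494.4, 65.5, 115.1]
tcp_rot: [-3.141, -0.0, -0.697]
ft_force: [0.2, 0.8, -4.7]
opening: 0.462
grip_force: 30.0
```

Correct 1 mm in y and creep down.

Request:
{"method": "arm_command", "body": {
  "targets": [
    [1,1,1,0,0.35],
    [1,1,1.5,0,0.35],
    [1,1,1.5,0,0.35]
  ]
}}

```text
t: 23.85
eef_pos: [494.3, 64.0, 113.2]
tcp_rot: [-3.142, 0.0, -0.697]
ft_force: [0.3, 0.6, -4.5]
opening: 0.461
grip_force: 30.0
```

Request:
{"method": "arm_command", "body": {
  "targets": [
    [0,0,0.6,0,0.35],
    [0,0,0.6,0,0.35]
  ]
}}

```text
t: 24.05
eef_pos: [494.3, 64.1, 112.6]
tcp_rot: [-3.142, 0.0, -0.697]
ft_force: [-0.4, -0.3, -4.6]
opening: 0.457
grip_force: 30.0
```

Request:
{"method": "arm_command", "body": {
  "targets": [
    [0,0,0.5,0,0.35],
    [0,0,0.5,0,0.35]
  ]
}}

```text
t: 24.25
eef_pos: [494.5, 64.1, 112.3]
tcp_rot: [-3.141, -0.0, -0.697]
ft_force: [0.1, 0.1, -1.4]
opening: 0.46
grip_force: 30.0
```

Contact (the wrist is unloading). Release, then rise.

Request:
{"method": "arm_command", "body": {
  "targets": [
    [0,0,0.4,0,0.35],
    [0,0,0.4,0,0.5],
    [0,0,0.4,0,0.7],
    [0,0,0.4,0,0.9],
    [0,0,0.4,0,0.9]
  ]
}}

```text
t: 24.75
eef_pos: [494.4, 64.1, 111.7]
tcp_rot: [-3.141, -0.0, -0.697]
ft_force: [0.5, 1.0, -0.4]
opening: 0.698
grip_force: 0.0
```

Request:
{"method": "arm_command", "body": {
  "targets": [
    [0,0,0,0,0.9],
    [0,0,0,0,0.9],
    [0,0,-30,0,0.9],
    [0,0,-70,0,0.9],
    [0,0,-110,0,0.9]
  ]
}}

```text
t: 25.25
eef_pos: [494.0, 64.1, 222.9]
tcp_rot: [3.141, 0.001, -0.697]
ft_force: [1.0, 0.0, -1.0]
opening: 0.899
grip_force: 0.0
```

Request:
{"method": "arm_command", "body": {
  "targets": [
    [0,0,0,0,0.9],
    [0,0,0,0,0.9]
  ]
}}

```text
t: 25.45
eef_pos: [494.4, 64.1, 222.1]
tcp_rot: [-3.141, -0.001, -0.697]
ft_force: [0.1, 0.5, -0.2]
opening: 0.901
grip_force: 0.0
```

```bash
python3 - <<'E'
from h import *
snap('wrist','w11'); snap('side','s4'); plan(494,64,220)
# numeric check without viewing: align a rendered outline against edges
d=load('w11'); M=R.from_euler('xyz',d['rot']).as_matrix()
c=np.array([494.3,64.1,139])
P=[proj(d,c+M@np.array(q)) for q in ((30,22,0),(30,-22,0),(-30,-22,0),(-30,22,0))]; print(np.round(P))
g=cv2.cvtColor(cv2.imread('pics/w11.png'),cv2.COLOR_BGR2GRAY); E=cv2.Canny(g,40,110); D=cv2.distanceTransform(255-E,cv2.DIST_L2,3)
best=[]
for dx in np.arange(-10,10.1,1):
  for dy in np.arange(-10,10.1,1):
    s=[]
    for a,b in (((30,-22),(-30,-22)),((30,22),(-30,22)),((30,-22),(30,22)),((-30,-22),(-30,22))):
      for t in np.linspace(.05,.95,25):
        q=(1-t)*np.array(a)+t*np.array(b); u,v=proj(d,c+M@np.array([q[0]+dx,q[1]+dy,0])); s.append(min(D[int(round(v)),int(round(u))],4))
    best.append((np.mean(s),dx,dy))
print(sorted(best)[:4])
E
```

```text
now [493.8  64.  220.7] yaw -39.9 shift [ 0.2 -0.1  0.7] turn 0 F [-0.2 -0.  -0.4] op 85.7
[[307. 177.]
 [252. 177.]
 [254. 247.]
 [306. 247.]]
[(np.float64(1.5189319902658462), np.float64(2.0), np.float64(6.0)), (np.float64(1.61173799097538), np.float64(2.0), np.float64(7.0)), (np.float64(1.6313669908046722), np.float64(2.0), np.float64(-6.0)), (np.float64(1.6553379946947098), np.float64(1.0), np.float64(6.0))]
```

The ±6 solutions are the groove's land edges, so the match is symmetric and looks centred. One numeric check of the edge positions settles it.

```bash
python3 - <<'E'
from h import *
g=cv2.cvtColor(cv2.imread('pics/w11.png'),cv2.COLOR_BGR2GRAY).astype(float)
h=np.abs(np.gradient(g[195:235,225:335].mean(0))); v=np.abs(np.gradient(g[150:270,262:298].mean(1)))
print([(i+225,round(h[i])) for i in range(1,109) if h[i]>5 and h[i]==max(h[i-1:i+2])])
print([(i+150,round(v[i])) for i in range(1,119) if v[i]>5 and v[i]==max(v[i-1:i+2])])
a,b=[cv2.imread(f'pics/{n}0.png').astype(int) if 0 else cv2.imread(f'pics/{n}.png').astype(int) for n in('side0','s4')]
for n,P in(('bar',(623,-221,40)),('nut',(558,255,7)),('bolt',(376,-110,8))):
    u,w=map(int,proj(load('side0'),P)); print(n,np.abs(a-b)[w-12:w+13,u-12:u+13].mean().round(1))
E
```

```text
[(261, 7), (279, 7), (281, 8), (300, 7), (311, 9)]
[(153, 6), (157, 14), (163, 10), (175, 5)]
bar 62.3
nut 19.8
bolt 20.1
```

```bash
python3 - <<'E'
from h import *
snap('scene','sc4'); s=load('scene0')
a,b=[cv2.cvtColor(cv2.imread(f'pics/{n}.png'),cv2.COLOR_BGR2GRAY) for n in('scene0','sc4')]
for n,P in(('bar',(623,-221,40)),('nut',(558,255,7)),('bolt',(376,-110,8)),('bolt2',(560,-364,8))):
    u,w=map(int,proj(s,P)); t=a[w-13:w+14,u-10:u+11]; r=cv2.matchTemplate(b[w-25:w+26,u-22:u+23],t,cv2.TM_CCOEFF_NORMED); m=cv2.minMaxLoc(r)
    print(n,round(m[1],2),'shift px',m[3][0]-12,m[3][1]-12)
E
```

```text
bar 1.0 shift px 0 0
nut 1.0 shift px 0 0
bolt 0.54 shift px 0 0
bolt2 1.0 shift px 0 0
```

```bash
python3 -c "
from cell import env
print(env.job_done())"
```

```text
the job is handed in; nothing more can be done
None
```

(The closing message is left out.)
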